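# Crack open a stuck dry-storage case and hold the lid ajar

## Robot

A 7-joint arm with a two-finger parallel gripper is mounted at the origin on the work surface; the furniture and walls round the work are solid. World frame = base frame: x ahead of the robot, y to its left, z up, the work surface at z = 0. Lengths are in mm, angles in degrees, forces in N, time in s.
With the tool pointing down it reaches from about 425 to 925 mm from the base axis. Payload 6.8 kg.
Tool frame: the origin (TCP) lies midway between the tips of the shut fingers; the grasp point (between the pads) lies 19 mm behind it; z points along the fingers, y is the line along which they close (so a half turn about z gives the same grasp; the last joint's range is limited). The gripper opens to 85 mm and grips with 20 to 120 N. Pads are 22 mm wide; open, the fingers measure 114 mm over their backs; the gripper's body (76 mm by 85 mm) begins 54 mm behind the grasp point. The pads swing forward as they close: fully open they stand 13 mm farther back than shut.
Start: joints at [62.046, 27.33, 1.283, 89.118, -0.659, 63.558, -4.761], TCP at [250.256, -626.912, 231.308] pointing down, gripper open.
Joint ranges: [-169.35, 169.35], [-19.33, 120.38], [-80.79, 83.38], [13.8, 139.57], [-78.32, 258.32], [9.67, 109.79], [-169.56, 169.56]. Speed limits (degrees/s): [136.94, 136.94, 180, 180, 180, 180, 180].

## Interface

Orientations are given as a 3x3 rotation matrix whose columns are the frame's x, y, z axes.
In Python, from cell import bot gives the robot as it stands. The module is installed in compiled form; this text tells all that it offers.
- The arm moves only by the shell command python3 -m pendant 'ROWS' [FORCE]. ROWS is JSON, a list that holds one entry, the list of rows, each a list of 7 numbers: the shift along the tool's x, y, z in units of 12 cm (1.0 is 12 cm), then the turn, a rotation vector about the tool's x, y, z in units of 120 degrees (1.0 is 120 degrees), then the opening, from -1 (shut) to 1 (fully open), so that 0 is half open. A call has 1 to 12 rows; each row is the pose to reach, as a shift and turn from the pose commanded when the call began, along the tool's axes at that moment; what a row does not reach only later rows make up. A row lasts 1/8 s, in which the tool goes at most 62.5 mm and 10.7 degrees, less where a joint would pass 70% of its speed; a pose out of reach is approached as far as the arm can. A call with a number of a shift or a turn outside -1 to 1 is refused whole. A call with a gripper value outside its range is refused whole. The fingers move at their own pace and stop on an object; FORCE is the grip in N (left out, the last holds). Time passes only in rows, so rows that repeat a pose let the fingers close. It gives the time, the measured TCP pose, the force, the opening and the grip force at its end, in the units of the state.
- bot.state(): the state, without advancing time (a new reading comes with each control period).
- bot.get_image(name): name is "side" or "top" or "wrist"; returns a dict with "img" (480x640x3 uint8, red, green, blue), "range_z" (480x640 float32, mm along the optical axis (not along the pixel's ray), 0 where there is no reading), "fx", "fy", "cx", "cy" (pixels), "k1" (the pictures are not rectified: a ray, as slopes to the right and down, at radius r is drawn at 1 + k1 r^2 times it, then the intrinsics apply), "R" (3x3) and "t" (3): a world point X has camera coordinates R X + t. Camera axes: x right, y down, z forward; pixel columns grow to the right and rows downward; lengths in mm; the calibration is good to about 2 mm. A picture is of the moment at which its call begins.
- bot.close_job(): hands the job in; it is judged then, once.
Trained networks look in the newest picture that a camera, given by its name, has taken for a name from the list of things; names that differ only in an ending like _2 or _b are one class to them, and where a whole thing is asked for, a point or a joint stands for the part that bears it (a point fixed in the world has none). Each returns a list of dicts, best first, with "p" (0 to 1); they miss things now and then, are a little off and sometimes report something else, mostly with a low value. They report only what shows in the picture. A call takes as long as a camera call.
- bot.recognise(camera, query): "at" ([x, y, z] in mm, in the coordinates of the camera as it stood for that picture, good to about 4 mm: the middle of the surface that is visible of it).
- bot.cut_out(camera, query): "region" (480x640 bool, what is visible of it).
The state is a dict: "clock": time; "qpos": joint angles; "joint_vel": joint speeds; "effort": joint torques, N m; "position": TCP position; "tcp_rot": TCP orientation; "force": force on the tool from outside, world axes, zero at the start; "wrist_torque": the same for the moment, N m; "grip_width": opening from 0.0 (shut) to 1.0 (fully open); "grip_force": force on a finger pad.
Only numpy, scipy, OpenCV 4.12 (cv2) and the standard library are available. Lean on these libraries where they do the work, as an engineer would, in place of code of your own. Each camera call takes 0.05 s, during which the arm holds its last target. There are 200 camera calls.

## Task

The lid of the gauge-block dry case is latched and stuck to its gasket. Swing the latch fully aside, then pull the lid up by its handle until the seal lets go, without letting it fly wide open, and keep it held ajar with about three centimetres of gap at the front edge so that the case can air. Finish while still holding the handle, with the lid still, and leave the other loose things where they are.

Things in the scene. Friction and masses are not known exactly. Their poses are not given: they have to be found in the camera images.
- case: The fixed dry-storage case, a plain aluminium box 156 (x) x 200 (y) x 70 mm high with its lid on top (lid top 82 mm above the surface). Origin at the centre of its underside, on the surface. Its x axis points from the latch side (front) to the hinge side (back), z up; it stands at various places and yaws, front roughly towards the robot.
- lid (a joint): Lid angle, rad: 0 shut, grows as the front edge rises, stop at 1.2. 0.185 rad is a front gap of 30 mm. Pulled up at the handle, the seal resists with a peak of about 15 to 20 N, gives way within about 5 mm and then pushes up briefly; beyond about 12 mm of front gap only the weight is left (some 2 N) and the lid falls back if let go. The latch blocks it while it lies over the lid.
- lid_hinge (a point): Middle of the lid's hinge axis, at the back of the case: 83 mm behind (+x of) the case's origin and 73 mm above the surface. The axis runs along the case's y.
- lid_front (a point): Middle of the lid's front edge, 162 mm from the hinge axis, half-way up the 9 mm thick lid.
- lid_handle (a point): Bow handle on the lid: a straight round dark steel bar, 12 mm diameter and 90 mm long, along the case's y, on two posts near its ends (80 mm apart). This point is the middle of the bar, 34 mm above the lid's top, 116 mm above the surface when shut, 123 mm in front of (-x of) the hinge axis and 43 mm above it. It moves with the lid, and a tight grip can turn or slip a little on the round bar.
- latch (a joint): Latch angle in rad: 0 points its nose straight over the lid, grows as it turns clockwise seen from above (the peg moves from the front towards the case's +y), stop at 1.5 (fully aside). Starts at 0 to 0.25; stays where it is left; needs about 1.5 N at the peg.
- latch_pivot (a point): Top of the latch's upright pivot axis, at the front of the case: 98 mm in front of (-x of) and 55 mm to the +y side of the case's origin, 91 mm above the surface.
- latch_peg (a point): The latch's upright round thumb peg, 12 mm diameter, 34 mm from the pivot axis on the tail opposite the nose. The peg stands from 89 to 131 mm above the surface; this point is on its axis 117 mm above the surface. The steel latch bar below is 12 mm wide.
- ring_gauge: Loose bystander: steel ring, 58 mm across, 18 mm high, to the right of the case. Origin at the centre of its underside.
- block_123: Loose bystander: dark steel block with holes, 51 x 76 x 25 mm, to the left of the case. Origin at the centre of its underside.
- stylus_case: Loose bystander: flat dark case, 62 x 110 x 13 mm, to the right and in front of the dry case. Origin at the centre of its underside.

How it is judged:
By the outcome, as a careful person would: the job done as asked, in the order asked, and still so for the second after the job is handed in, while the arm keeps its last pose, push and grip.
It also fails if it takes over 48 s, if anything falls off the work surface, if the arm or the gripper's body presses on something with over 40 N, if the wrist force passes 120 N, or if a joint passes its speed limit or range.

## Working session

There is one attempt and no reset: what is moved stays moved. The work goes in short steps, Python scripts to look and compute and a shell command to move; the robot and the scene stay as the last step left them, time stands still between calls to the robot, and variables do not carry over. Pictures are saved under pics/ and viewed, at most 10 in all, crops included, and the job is handed in when it is done.

```bash
mkdir -p pics
cat > h.py <<'E'
import numpy as np, cv2
from cell import bot
def w(c,p): return np.array(c["R"]).T@(np.array(p)-np.array(c["t"]))
def pts(c,mask):
    v,u=np.nonzero(mask&(c["range_z"]>0)); z=c["range_z"][v,u]
    K=np.array([[c["fx"],0,c["cx"]],[0,c["fy"],c["cy"]],[0,0,1]],float)
    n=cv2.undistortPoints(np.stack([u,v],1).astype(float)[:,None],K,np.array([c["k1"],0,0,0.]))[:,0]
    return (np.c_[n*z[:,None],z]-np.array(c["t"]))@np.array(c["R"])
E
python3 - <<'E'
from h import *
np.set_printoptions(precision=1,suppress=True)
ims=[]
for cam in ["top","side"]:
    c=bot.get_image(cam); ims.append(c["img"])
    for q in ["case","lid_handle","latch_peg","latch","lid","ring_gauge","block_123","stylus_case"]:
        for d in bot.recognise(cam,q)[:2]: print(cam,q,round(d["p"],2),w(c,d["at"]))
        if q in("lid_handle","latch_peg","lid"):
            for d in bot.cut_out(cam,q)[:1]:
                P=pts(c,d["region"])
                if len(P)>10: 
                    m=np.median(P,0); e=np.linalg.eigh(np.cov(P[:,:2].T)); print("  cut",len(P),m,P.min(0),P.max(0),e[1][:,1],np.sqrt(e[0]))
s=bot.state(); print(s["clock"],s["position"],np.array(s["tcp_rot"]),s["grip_width"])
cv2.imwrite("pics/a.png",cv2.resize(np.hstack(ims),(800,300))[:,:,::-1])
cv2.imwrite("pics/top.png",ims[0][:,:,::-1])
E
```

```text
top case 0.75 [597.5  31.8  78.5]
top lid_handle 0.67 [599.8  22.1  81.2]
  cut 6317 [598.5  23.4  80.8] [498.5 -95.9  -6.3] [696.6 150.8 127.7] [0.2 1. ] [45.1 58.6]
top latch_peg 0.45 [513.2 100.3  88.1]
  cut 236 [516.6 103.   87.9] [479.2  87.1  -4. ] [554.3 126.5 132.7] [-0.9  0.3] [ 4.4 21.7]
top latch 0.78 [518.  100.6  87.6]
  cut 6446 [598.6  25.4  80.7] [498.4 -91.1  -6.2] [708.1 145.9 127.7] [0.3 1. ] [45.9 58.9]
top ring_gauge 0.69 [ 517.6 -145.1   17.3]
top block_123 0.84 [627.1 205.4  22.6]
top stylus_case 0.74 [ 406.5 -160.7    8.2]
top stylus_case 0.15 [600.   24.1  80.1]
side case 0.77 [578.  -15.4  79.5]
side case 0.15 [502.3 107.6  87.6]
side lid_handle 0.89 [591.5   9.3  83.3]
  cut 7173 [591.6   6.9  81.7] [493.6 -93.1  -4.1] [726.  247.2 124.4] [0.3 1. ] [46.1 61.4]
side latch_peg 0.89 [502.1 104.5  89. ]
  cut 391 [498.9 107.   89.6] [475.   84.9  -1.9] [551.6 231.5 131.6] [-0.9  0.3] [ 7.3 24.1]
side latch 0.65 [503.2 107.9  86.7]
side lid 0.77 [587.9   6.5  79.7]
side lid 0.47 [500.2 105.5  87.9]
  cut 6942 [591.5   6.3  81.7] [493.6 -93.1  -1. ] [722.7 141.2 124.4] [0.3 0.9] [45.4 58.7]
side ring_gauge 0.76 [ 511.7 -149.9   15.9]
side block_123 0.89 [621.9 227.9  30.8]
side stylus_case 0.79 [ 399.9 -166.4    9.4]
side stylus_case 0.58 [ 514.1 -151.4   12.3]
1.2 [ 250.2 -626.9  231.3] [[ 0.9  0.4  0. ]
 [ 0.4 -0.9 -0. ]
 [ 0.   0.  -1. ]] 0.9998519867820563
```

View pics/a.png

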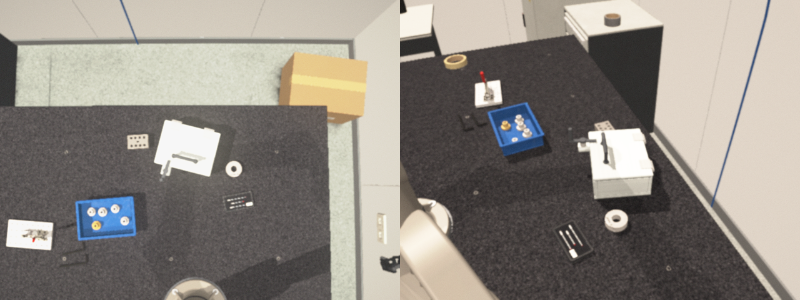

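The picture shows the case at about (187,147) in the left (top) half, with the latch at its front left (166,167) and the handle bar at (190,155). The ring, block and stylus case are around it. Next I fit the lid rectangle, bar and peg by height.

Run:
```python
from h import *
np.set_printoptions(precision=1,suppress=True)
A=[]
for cam in ["top","side"]:
    c=bot.get_image(cam); P=pts(c,np.ones((480,640),bool))
    P=P[(P[:,0]>440)&(P[:,0]<760)&(P[:,1]>-130)&(P[:,1]<180)]
    L=P[(P[:,2]>76)&(P[:,2]<86)]; r=cv2.minAreaRect(L[:,:2].astype(np.float32)); print(cam,"lid",len(L),np.median(L,0),r)
    C=[tuple(x) for x in cv2.boxPoints(r)]; print(np.array(C))
    H=P[(P[:,2]>108)&(P[:,2]<140)]
    lab=H[:,1]>75
    for n,Q in(("bar",H[(H[:,0]>535)]),("peg",H[(H[:,0]<530)])):
        if len(Q)<4: print(n,len(Q)); continue
        e=np.linalg.eigh(np.cov(Q[:,:2].T)); print(n,len(Q),np.median(Q,0),Q.mean(0),Q.min(0),Q.max(0),np.degrees(np.arctan2(-e[1][0,1],e[1][1,1])))
    B=P[(P[:,2]>85)&(P[:,2]<97)&(P[:,0]<545)]; print("latchbar",len(B),B.mean(0),B.min(0),B.max(0))
    im=c["img"]
    if cam=="top": a=im[180:300,230:390]
    else: b=im[200:320,440:600]
cv2.imwrite("pics/b.png",cv2.resize(np.hstack([a,b]),(800,300))[:,:,::-1])
```

```text
top lid 5801 [601.   25.4  80.7] ((574.14453125, 32.05657196044922), (204.1099853515625, 223.30856323242188), 75.76188659667969)
[[440.8 -39.4]
 [657.3 -94.3]
 [707.5 103.5]
 [491.  158.4]]
bar 232 [558.7  35.4 118.8] [559.2  35.3 118.8] [543.6  -7.7 110.8] [574.3  79.2 125.4] -14.256103983329131
peg 30 [485.7 113.9 128.8] [485.  113.5 127.6] [479.3 108.4 108.8] [490.1 118.8 134.4] 68.70070179679247
latchbar 186 [518.8  74.4  88.2] [479.2 -56.2  85. ] [545.  115.9  96.9]
side lid 6710 [595.2   7.2  81.6] ((571.149169921875, 30.561866760253906), (208.36639404296875, 223.4472198486328), 76.4477310180664)
[[438.1 -44.5]
 [655.3 -96.9]
 [704.2 105.7]
 [486.9 158. ]]
bar 260 [553.3  27.8 120.2] [553.8  28.9 119.5] [540.  -10.  108.1] [571.   81.  124.4] -14.17270221364444
peg 88 [480.  111.2 122.5] [480.4 111.4 121.5] [475.1 105.7 108.1] [487.  119.6 132.5] 70.00615209449201
latchbar 264 [511.9  92.2  88.9] [474.3 -51.   85. ] [544.8 119.8  96.9]
```

View pics/b.png

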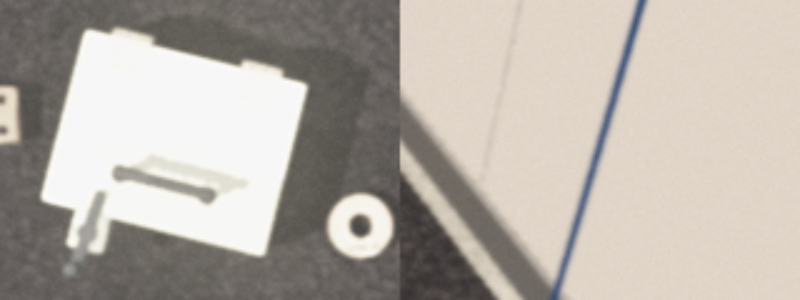

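The left crop shows the bar from (120,173) to (212,195), the latch nose over the lid and the peg at (70,268). The right crop missed the case.

Fitted values:
- **Yaw:** about −14.2°
- **Bar middle:** about (557.5, 35.5)
- **Case origin:** about (596, 26)
- **Pivot:** about (515, 103)
- **Peg:** about (483, 113), which is 33 mm from the pivot against 34 mm given, so the latch is at about 0.05 rad

I'll move with the tool's y along the case's x, which suits both grasps.

```bash
cat >> h.py <<'E'
from scipy.spatial.transform import Rotation as Ro
YAW=-14.2; c_,s_=np.cos(np.radians(YAW)),np.sin(np.radians(YAW))
CX=np.array([c_,s_,0]);CY=np.array([-s_,c_,0]);ZD=np.array([0,0,-1.])
O=np.array([596.3,25.7,0])
def case(x,y,z): return O+CX*x+CY*y+np.array([0,0,z])
RG=np.c_[CY,CX,ZD]
def delta(p,R=RG):
    s=bot.state(); T=np.array(s["tcp_rot"]); return (T.T@(np.array(p)-s["position"])/120).round(3),(np.degrees(Ro.from_matrix(T.T@R).as_rotvec())/120).round(3)
def st():
    s=bot.state(); p=np.array(s["position"]); print(round(s["clock"],2),"pos",p.round(1),"case",(np.array([(p-O)@CX,(p-O)@CY,p[2]])).round(1),"F",np.round(s["force"],1),"w",round(s["grip_width"],3),"gf",round(s["grip_force"],1),"q",np.round(s["qpos"],0))
E
python3 -m pendant '[[[0.4,0,0,0,0,-0.08,1],[0.8,0,0,0,0,-0.16,1],[1,0,0,0,0,-0.24,1],[1,0,0,0,0,-0.32,1],[1,0,0,0,0,-0.40,1],[1,0,0,0,0,-0.43,1]]]'
python3 -c "
from h import *
st(); print(delta(case(-132,55,200)))"
```

```text
clock: 2.05
position: [361.6, -582.5, 231.3]
tcp_rot: [[0.283, 0.959, 0.0], [0.959, -0.283, 0.0], [0.0, 0.0, -1.0]]
force: [0.2, -0.4, 0.6]
grip_width: 0.999
grip_force: 0.0
2.05 pos [ 361.6 -582.5  231.3] case [ -78.3 -647.2  231.3] F [ 0.2 -0.4  0.6] w 0.999 gf 0.0 q [ 61.  29. -11.  87.   6.  65.  32.]
(array([ 5.829, -0.678,  0.261]), array([ 0.   , -0.   , -0.019]))
```

```bash
R='-m pendant'
python3 -m pendant '[[[0.5,0,0,0,0,-0.02,1],[1,0,0,0,0,-0.02,1]]]' | head -2
python3 -m pendant '[[[0.5,0,0,0,0,0,1],[1,0,0,0,0,0,1]]]' | head -2
python3 -m pendant '[[[0.5,0,0,0,0,0,1],[1,-0.2,0,0,0,0,1]]]' | head -2
python3 -m pendant '[[[0.5,0,0,0,0,0,1],[1,-0.3,0,0,0,0,1]]]' | head -2
python3 -m pendant '[[[0.5,0,0,0,0,0,0.4],[0.9,-0.2,0,0,0,0,0.4],[0.9,-0.2,0,0,0,0,0.4],[0.9,-0.2,0,0,0,0,0.4]]]' | head -2
python3 -c "
from h import *
st(); print(delta(case(-132,55,200)))"
```

```text
clock: 2.3
position: [396.2, -466.5, 231.1]
clock: 2.55
position: [426.0, -349.3, 231.5]
clock: 2.8
position: [433.6, -228.7, 231.7]
clock: 3.05
position: [430.4, -110.6, 231.9]
clock: 3.55
position: [432.3, -3.0, 231.4]
3.55 pos [432.3  -3.  231.4] case [-151.9  -68.1  231.4] F [-0.5 -0.3 -0.5] w 0.703 gf 0.0 q [ 22.   6. -32. 119.   4.  56. -26.]
(array([1.026, 0.165, 0.262]), array([ 0.,  0., -0.]))
```

```bash
python3 -m pendant '[[[0.4,0.06,0,0,0,0,0.4],[0.8,0.1,0.1,0,0,0,0.4],[0.8,0.1,0.1,0,0,0,0.4],[0.8,0.1,0.1,0,0,0,0.4]]]' | head -2
python3 - <<'E'
from h import *
st(); print(delta(case(-132,55,200)))
c=bot.get_image("wrist"); P=pts(c,np.ones((480,640),bool))
L=(P-O)@np.c_[CX,CY,[0,0,1]]
for n,m in(("peg",(L[:,0]<-110)&(L[:,0]>-160)&(L[:,1]>30)&(L[:,1]<80)&(L[:,2]>110)&(L[:,2]<140)),("bar",(L[:,0]>-70)&(L[:,0]<-10)&(abs(L[:,1])<70)&(L[:,2]>105)&(L[:,2]<135))):
    Q=L[m]
    print(n,len(Q))
    if len(Q)>5: print(np.median(Q,0).round(1),Q.min(0).round(1),Q.max(0).round(1),np.polyfit(Q[:,1],Q[:,0],1).round(3))
for d in bot.recognise("wrist","latch_peg")[:2]: print(d["p"],(w(c,d["at"])-O)@np.c_[CX,CY,[0,0,1]])
cv2.imwrite("pics/c.png",c["img"][:,:,::-1])
E
```

```text
clock: 4.05
position: [467.6, 85.9, 218.9]
4.05 pos [467.6  85.9 218.9] case [-139.6   26.8  218.9] F [ 0.1 -0.8  0. ] w 0.699 gf 0.0 q [ 14.  12. -36. 114.   9.  56. -41.]
(array([0.236, 0.063, 0.157]), array([-0.   ,  0.   , -0.001]))
peg 328
[-131.1   61.   131. ] [-136.8   53.8  110.2] [-125.1   65.6  133.8] [-1.90000e-02 -1.29922e+02]
bar 2125
[-41.4   6.6 121.5] [-45.9 -43.6 105.2] [-33.6  46.6 124.3] [ 4.0000e-03 -4.0978e+01]
0.92 [-99.86798969  57.3747981   87.98056945]
```

View pics/c.png

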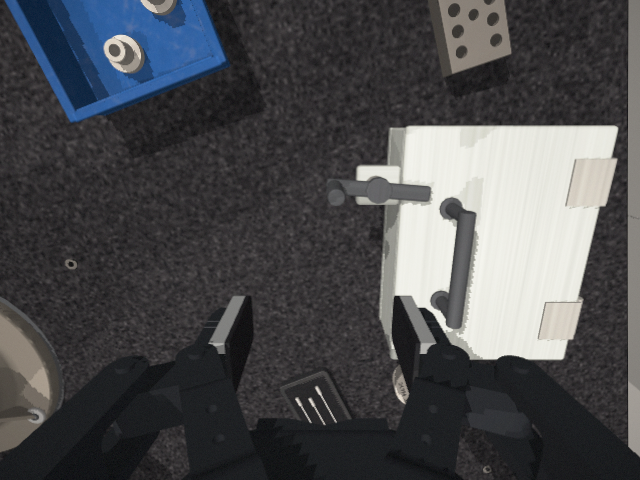

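The wrist view shows the peg at (337,190), the pivot at (378,190), and the bar from (465,215) to (455,325). The peg is at about (−131.5, 60) in my case frame and the bar is confirmed. I descend over the peg and grip it.

```bash
python3 -m pendant '[[[0.277,0.07,0.1,0,0,0,0.3],[0.277,0.07,0.3,0,0,0,0.2],[0.277,0.07,0.6,0,0,0,0],[0.277,0.07,0.8,0,0,0,0],[0.277,0.07,0.97,0,0,0,0],[0.277,0.07,0.97,0,0,0,0],[0.277,0.07,0.97,0,0,0,-1],[0.277,0.07,0.97,0,0,0,-1],[0.277,0.07,0.97,0,0,0,-1],[0.277,0.07,0.97,0,0,0,-1],[0.277,0.07,0.97,0,0,0,-1]]]' 40
python3 -c "
from h import *
st()"
```

```text
clock: 5.52
position: [484.8, 117.6, 104.0]
tcp_rot: [[0.246, 0.969, 0.002], [0.969, -0.246, -0.0], [0.0, 0.002, -1.0]]
force: [0.9, -2.0, 7.1]
grip_width: 0.121
grip_force: 39.4
5.53 pos [484.8 117.6 104. ] case [-130.7   61.8  104. ] F [ 0.9 -2.   7.1] w 0.121 gf 39.4 q [  6.  24. -33. 118.  19.  43. -52.]
```

```bash
python3 -m pendant '[[[0.035,0.01,0,0,0,0,-1],[0.076,0.02,0,0,0,0,-1],[0.112,0.04,0,0,0,0,-1],[0.149,0.065,0,0,0,0,-1],[0.18,0.096,0,0,0,0,-1],[0.205,0.128,0,0,0,0,-1],[0.235,0.192,0,0,0,0,-1],[0.245,0.23,0,0,0,0,-1],[0.25,0.261,0,0,0,0,-1],[0.25,0.278,0,0,0,0,-1],[0.25,0.278,0,0,0,0,-1]]]'
python3 - <<'E'
from h import *
st()
c=bot.get_image("wrist"); cv2.imwrite("pics/d.png",c["img"][:,:,::-1])
E
```

```text
clock: 6.9
position: [521.4, 146.0, 104.1]
tcp_rot: [[0.242, 0.97, -0.001], [0.97, -0.242, 0.008], [0.008, -0.003, -1.0]]
force: [-8.4, 14.5, 8.5]
grip_width: 0.124
grip_force: 40.1
6.9 pos [521.4 146.  104.1] case [-102.1   98.2  104.1] F [-8.4 14.5  8.5] w 0.124 gf 40.1 q [  4.  28. -32. 112.  19.  46. -53.]
```

View pics/d.png

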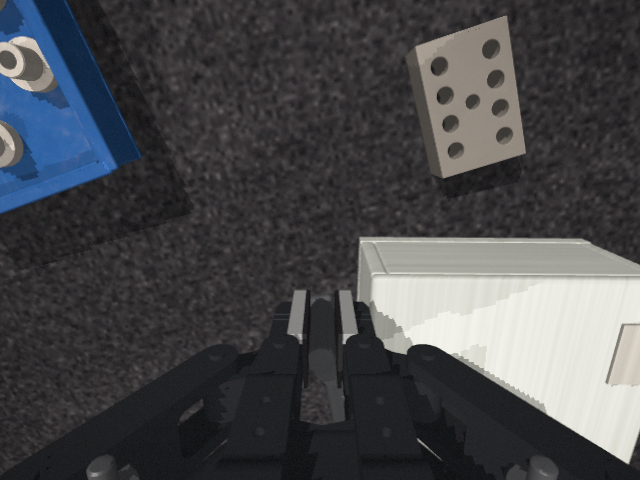

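The view shows the peg gripped at (320,330), now out to the side of the case. The tool meets a 12 N reaction, so the latch is at its stop. I release it, rise, and go above the handle, checking the latch on the way.

```bash
python3 -m pendant '[[[0.25,0.02,0,0,0,0,0],[0.0,0.0,0,0,0,0,0],[0,0,0,0,0,0,0]]]' >/dev/null 2>&1 <<<'' & wait; echo
```

```text
(no output)
```

That command was a mistake: its first row shifted 30 mm along the case's y while the fingers were opening. I check the state before going on.

Run:
```python
from h import *
st()
for cam in("wrist","top"):
    c=bot.get_image(cam); P=pts(c,np.ones((480,640),bool)); L=(P-O)@np.c_[CX,CY,[0,0,1]]
    Q=L[(L[:,0]<-80)&(L[:,0]>-160)&(L[:,1]>30)&(L[:,1]<120)&(L[:,2]>86)&(L[:,2]<140)]; print(len(Q),np.median(Q,0).round(1) if len(Q) else 0)
cv2.imwrite("pics/e.png",np.vstack([cv2.resize(bot.get_image("wrist")["img"],(400,300)),cv2.resize(bot.get_image("side")["img"],(400,300))])[:,:,::-1])
```

```text
7.33 pos [522.7 136.7 102.6] case [-98.5  89.6 102.6] F [-0.1  0.9  0. ] w 0.504 gf 0.0 q [  4.  28. -32. 112.  20.  46. -53.]
5596 [-103.3   93.5  116.4]
32 [-90.9  38.6  88.2]
```

View pics/e.png

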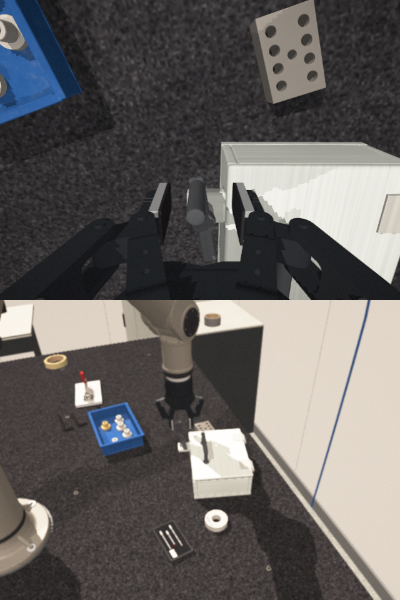

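No harm was done: the fingers are open around the peg and the force is zero. The top half shows the peg between the fingers at about (197,200), and the side half shows the case still in place. I rise and move over the handle.

```bash
python3 -m pendant '[[[0,0,-0.3,0,0,0,0],[0,0,-0.6,0,0,0,0],[0,0,-0.7,0,0,0,0],[-0.4,0.25,-0.75,0,0,0,0],[-0.7,0.48,-0.75,0,0,0,0],[-0.7,0.48,-0.75,0,0,0,0],[-0.7,0.48,-0.75,0,0,0,0]]]' | head -2
python3 - <<'E'
from h import *
st()
c=bot.get_image("wrist"); P=pts(c,np.ones((480,640),bool)); L=(P-O)@np.c_[CX,CY,[0,0,1]]
for n,m in(("peg",(L[:,0]<-80)&(L[:,0]>-160)&(L[:,1]>65)&(L[:,1]<120)&(L[:,2]>105)&(L[:,2]<140)),("bar",(L[:,0]>-70)&(L[:,0]<-10)&(abs(L[:,1])<70)&(L[:,2]>105)&(L[:,2]<135))):
    Q=L[m]; print(n,len(Q))
    if len(Q)>5: print(np.median(Q,0).round(1),Q.min(0).round(1),Q.max(0).round(1))
print(delta(case(-41,1.5,100)))
cv2.imwrite("pics/f.png",c["img"][:,:,::-1])
E
```

```text
clock: 8.4
position: [558.1, 43.9, 192.3]
8.4 pos [558.1  43.9 192.3] case [-41.5   8.3 192.3] F [-0.7  0.2 -0.1] w 0.497 gf 0.0 q [ 15.  22. -33. 106.  14.  56. -38.]
peg 606
[-99.9  90.1 130.6] [-108.1   84.5  105.1] [-96.4  95.9 133.8]
bar 2466
[-39.1   6.6 121.7] [-45.  -43.7 105.6] [-33.1  46.5 124.8]
(array([-0.063,  0.007,  0.77 ]), array([-0.001, -0.   ,  0.001]))
```

View pics/f.png

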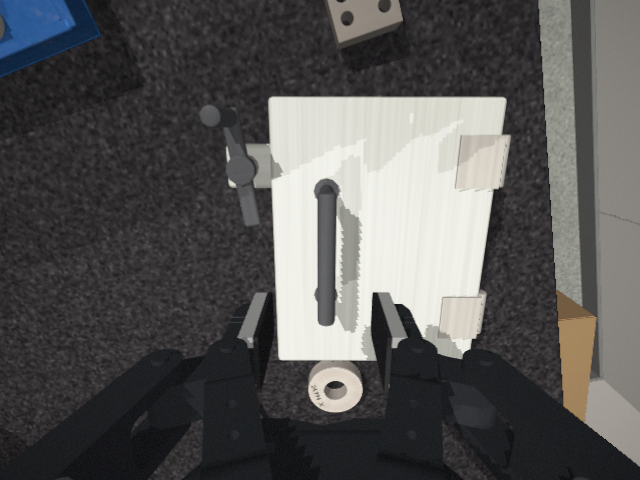

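The view shows the latch with its pivot at (238,168), its nose at (252,222) and its peg at (210,115). It is clear of the lid but may be short of the stop, so I measure its angle.

Run:
```python
from h import *
c=bot.get_image("wrist"); g=c["img"].astype(int).sum(2)
m=np.zeros((480,640),bool); m[100:232,195:265]=True; 
P=pts(c,m&(g<300)); L=(P-O)@np.c_[CX,CY,[0,0,1]]
L=L[(L[:,2]>70)&(L[:,0]<-75)]
for lo in range(20,100,6):
    Q=L[(L[:,1]>=lo)&(L[:,1]<lo+6)]
    if len(Q): print(lo,len(Q),np.median(Q,0).round(1),Q[:,0].min().round(1),Q[:,0].max().round(1))
```

```text
20 76 [-88.2  23.   89.1] -97.8 -85.4
26 93 [-91.9  28.9  89.2] -98.6 -86.1
32 92 [-93.2  34.9  89.3] -99.6 -87.4
38 149 [-94.2  41.   89.4] -100.5 -88.1
44 143 [-95.   47.   90.1] -101.7 -89.3
50 243 [-96.4  53.4  91.5] -107.4 -87.3
56 294 [-96.   58.8  91.5] -107.3 -87.0
62 213 [-96.3  64.6  90.8] -104.0 -88.8
68 165 [-98.6  71.1  89.5] -105.8 -92.6
74 194 [-99.8  76.9  89.3] -107.1 -93.4
80 221 [-100.1   83.7   90.1] -107.7 -94.9
86 441 [-98.2  89.  130.3] -107.8 -95.9
92 236 [-99.3  93.8 126.8] -107.3 -96.8
```

The bar tilts 9°, so the latch is at about 1.41 rad, slightly short of the 1.5 stop. I nudge the peg home by pushing with shut fingers from the front.

```bash
python3 -m pendant '[[[0.35,-0.42,0,0,0,0,-1],[0.68,-0.84,0,0,0,0,-1],[0.68,-0.84,0.3,0,0,0,-1],[0.68,-0.84,0.6,0,0,0,-1],[0.68,-0.84,0.72,0,0,0,-1],[0.68,-0.84,0.72,0,0,0,-1],[0.68,-0.84,0.72,0,0,0,-1],[0.68,-0.78,0.72,0,0,0,-1],[0.68,-0.74,0.72,0,0,0,-1],[0.68,-0.70,0.72,0,0,0,-1],[0.68,-0.68,0.72,0,0,0,-1],[0.68,-0.68,0.72,0,0,0,-1]]]' >/dev/null; python3 -c "
from h import *
st()"
```

```text
10.0 pos [499.7 142.2 106.4] case [-122.2   89.3  106.4] F [-0.1 -0.5  0.2] w 0.002 gf 0.0 q [  4.  26. -33. 115.  19.  45. -55.]
```

```bash
python3 -m pendant '[[[0,0.016,0,0,0,0,-1],[0,0.033,0,0,0,0,-1],[0,0.033,0,0,0,0,-1]]]' >/dev/null; python3 -c "
from h import *
st()"
python3 -m pendant '[[[0,0.01,0,0,0,0,-1],[0,0.02,0,0,0,0,-1],[0,0.02,0,0,0,0,-1]]]' >/dev/null; python3 -c "
from h import *
st()"
```

```text
10.38 pos [503.3 141.6 106.4] case [-118.6   89.6  106.4] F [-1.3  1.9  0.4] w 0.001 gf 0.7 q [  4.  26. -33. 114.  20.  45. -54.]
10.75 pos [504.  141.6 106.3] case [-117.9   89.7  106.3] F [-7.3  2.5  3.6] w 0.0 gf 3.8 q [  4.  26. -33. 114.  19.  45. -54.]
```

The force rises to 7 N with almost no motion, so the latch is at its stop. I retreat, lift and go to the handle.

```bash
python3 -m pendant '[[[0,-0.1,0,0,0,0,-1],[0,-0.2,0,0,0,0,-1],[0,-0.2,-0.35,0,0,0,-1],[0,-0.2,-0.72,0,0,0,0],[-0.37,0.22,-0.72,0,0,0,0],[-0.735,0.645,-0.72,0,0,0,0],[-0.735,0.645,-0.72,0,0,0,0],[-0.735,0.645,-0.72,0,0,0,0]]]' >/dev/null
python3 - <<'E'
from h import *
st(); print(delta(case(-40,1.5,99)))
c=bot.get_image("wrist"); g=c["img"].astype(int).sum(2)
m=np.zeros((480,640),bool); m[60:260,180:275]=True
P=pts(c,m&(g<300)); L=(P-O)@np.c_[CX,CY,[0,0,1]]
L=L[(L[:,2]>70)&(L[:,0]<-75)]
for lo in (20,26,32,38,68,74,80,86):
    Q=L[(L[:,1]>=lo)&(L[:,1]<lo+6)]
    if len(Q): print(lo,len(Q),Q[:,0].min().round(1),Q[:,0].max().round(1))
E
```

```text
11.75 pos [558.7  35.8 192.6] case [-38.9   0.6 192.6] F [0.5 0.9 0.7] w 0.505 gf 0.0 q [ 16.  22. -33. 106.  14.  56. -37.]
(array([ 0.007, -0.009,  0.78 ]), array([-0.   ,  0.   , -0.001]))
20 90 -100.6 -88.2
26 90 -100.7 -89.0
32 112 -101.5 -89.3
38 162 -101.9 -89.3
68 160 -103.8 -92.3
74 189 -105.0 -92.6
80 246 -105.4 -93.0
86 448 -105.2 -93.3
```

The latch now measures about 1.49 rad, fully aside. I descend and grip the bar.

```bash
python3 -m pendant '[[[0.007,-0.009,0.3,0,0,0,0],[0.007,-0.009,0.55,0,0,0,0],[0.007,-0.009,0.7,0,0,0,0],[0.007,-0.009,0.78,0,0,0,0],[0.007,-0.009,0.78,0,0,0,0],[0.007,-0.009,0.78,0,0,0,-1],[0.007,-0.009,0.78,0,0,0,-1],[0.007,-0.009,0.78,0,0,0,-1],[0.007,-0.009,0.78,0,0,0,-1],[0.007,-0.009,0.78,0,0,0,-1]]]' 90
python3 -c "
from h import *
st()"
```

```text
clock: 13.05
position: [559.2, 37.3, 100.4]
tcp_rot: [[0.246, 0.969, 0.002], [0.969, -0.246, 0.0], [0.001, 0.002, -1.0]]
force: [-0.7, -1.0, 6.3]
grip_width: 0.106
grip_force: 87.9
13.05 pos [559.2  37.3 100.4] case [-38.8   2.2 100.4] F [-0.7 -1.   6.3] w 0.106 gf 87.9 q [ 13.  29. -30. 110.  20.  46. -42.]
```

```bash
python3 -m pendant '[[[0,0.002,-0.009,0.004,0,0,-1],[0,0.004,-0.018,0.008,0,0,-1],[0,0.006,-0.027,0.012,0,0,-1],[0,0.0085,-0.036,0.017,0,0,-1],[0,0.011,-0.044,0.021,0,0,-1],[0,0.013,-0.053,0.025,0,0,-1],[0,0.016,-0.062,0.029,0,0,-1],[0,0.018,-0.071,0.033,0,0,-1],[0,0.018,-0.071,0.033,0,0,-1]]]'
python3 -c "
from h import *
st();print(delta(case(-38.8,2.2,100.4)))"
```

```text
clock: 14.18
position: [561.1, 36.8, 108.5]
tcp_rot: [[0.246, 0.967, -0.066], [0.969, -0.246, 0.017], [0.0, -0.068, -0.998]]
force: [3.1, 1.8, 0.2]
grip_width: 0.105
grip_force: 90.2
14.18 pos [561.1  36.8 108.5] case [-36.8   2.1 108.5] F [3.1 1.8 0.2] w 0.105 gf 90.2 q [ 14.  30. -31. 106.  17.  52. -39.]
(array([ 0.001, -0.012,  0.068]), array([-0.032, -0.   , -0.   ]))
```

```bash
python3 -m pendant '[[[0,0.003,-0.014,0.007,0,0,-1],[0,0.007,-0.029,0.014,0,0,-1],[0,0.011,-0.044,0.021,0,0,-1],[0,0.0145,-0.059,0.0275,0,0,-1],[0,0.019,-0.074,0.035,0,0,-1],[0,0.025,-0.092,0.043,0,0,-1],[0,0.029,-0.105,0.05,0,0,-1],[0,0.033,-0.116,0.055,0,0,-1],[0,0.033,-0.116,0.055,0,0,-1],[0,0.033,-0.116,0.055,0,0,-1]]]' >/dev/null
python3 - <<'E'
from h import *
st()
s=bot.state();print(np.array(s["tcp_rot"]).round(3))
R=np.array(s["tcp_rot"]); b=np.array(s["position"])-16*R[:,2]; l=(b-O)@np.c_[CX,CY,[0,0,1]]; print("bar",l, "z rise -> th",np.degrees(np.arcsin((l[2]-73)/130.3))-19.27)
ims=[]
for cam in("wrist","top","side"):
    c=bot.get_image(cam); ims.append(c["img"]); P=pts(c,np.ones((480,640),bool)); L=(P-O)@np.c_[CX,CY,[0,0,1]]
    for r in((-70,-60),(70,90)):
        Q=L[(L[:,0]>-85)&(L[:,0]<75)&(L[:,1]>min(r))&(L[:,1]<max(r))&(L[:,2]>75)&(L[:,2]<118)]
        if len(Q)>30:
            f=cv2.fitLine(Q[:,[0,2]].astype(np.float32),cv2.DIST_HUBER,0,.01,.01).ravel(); print(cam,r,len(Q),"tilt",-np.degrees(np.arctan(f[1]/f[0])).round(2),"z front",(f[3]+f[1]/f[0]*(-79-f[2])).round(1))
cv2.imwrite("pics/g.png",np.vstack([cv2.resize(ims[0],(480,360)),cv2.resize(ims[2][150:430,200:560],(480,240))])[:,:,::-1])
E
```

```text
15.43 pos [565.4  35.6 121.4] case [-32.4   2.  121.4] F [ 5.9  1.3 -4.3] w 0.098 gf 89.9 q [ 15.  33. -32. 100.  14.  61. -35.]
[[ 0.246  0.953 -0.177]
 [ 0.969 -0.242  0.045]
 [ 0.    -0.183 -0.983]]
bar [-29.5079998    2.04230139 137.15908165] z rise -> th 10.228126541978412
wrist (-70, -60) 303 tilt 9.41 z front 110.8
wrist (70, 90) 17655 tilt 9.84 z front 111.5
top (70, 90) 442 tilt 9.64 z front 108.9
side (-70, -60) 367 tilt 9.63 z front 109.7
side (70, 90) 282 tilt 9.53 z front 109.3
```

View pics/g.png

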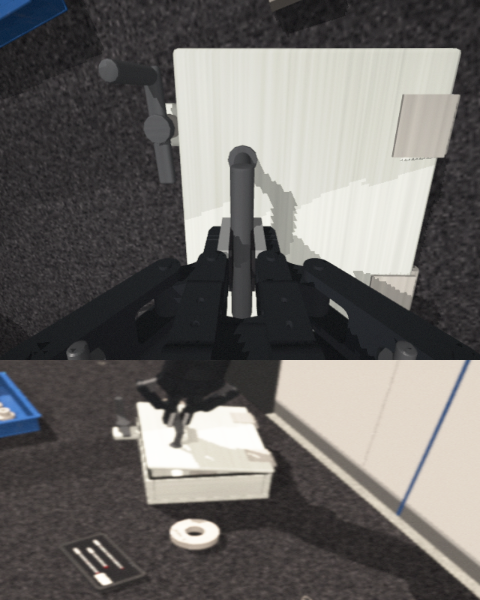

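The view shows the bar held between the pads at (242,240), the latch clear of the lid, and the lid ajar. The tilt is about 9.65°, a gap of about 27 mm. I raise it 1° more and let it settle.

```bash
python3 -m pendant '[[[0,0.002,-0.009,0.004,0,0,-1],[0,0.004,-0.018,0.0085,0,0,-1],[0,0.004,-0.018,0.0085,0,0,-1],[0,0.004,-0.018,0.0085,0,0,-1],[0,0.004,-0.018,0.0085,0,0,-1],[0,0.004,-0.018,0.0085,0,0,-1],[0,0.004,-0.018,0.0085,0,0,-1],[0,0.004,-0.018,0.0085,0,0,-1]]]' >/dev/null
python3 - <<'E'
from h import *
st()
for cam in("wrist","top","side"):
    c=bot.get_image(cam); P=pts(c,np.ones((480,640),bool)); L=(P-O)@np.c_[CX,CY,[0,0,1]]
    for r in((-70,-60),(70,90)):
        Q=L[(L[:,0]>-85)&(L[:,0]<75)&(L[:,1]>min(r))&(L[:,1]<max(r))&(L[:,2]>75)&(L[:,2]<118)]
        if len(Q)>30:
            f=cv2.fitLine(Q[:,[0,2]].astype(np.float32),cv2.DIST_HUBER,0,.01,.01).ravel(); print(cam,r,"tilt",-np.degrees(np.arctan(f[1]/f[0])).round(2),"z front",(f[3]+f[1]/f[0]*(-79-f[2])).round(1))
st(); print(np.abs(bot.state()["joint_vel"]).max())
E
```

```text
16.57 pos [566.2  35.4 123.4] case [-31.6   2.1 123.4] F [ 4.9  2.4 -3.7] w 0.105 gf 89.9 q [ 16.  34. -32.  99.  13.  62. -35.]
wrist (-70, -60) tilt 10.41 z front 113.7
wrist (70, 90) tilt 10.83 z front 114.4
top (70, 90) tilt 10.65 z front 111.9
side (-70, -60) tilt 10.29 z front 112.1
side (70, 90) tilt 10.8 z front 112.7
16.73 pos [566.2  35.4 123.5] case [-31.6   2.  123.5] F [ 4.8  2.2 -4.4] w 0.101 gf 89.9 q [ 16.  34. -32.  99.  13.  62. -35.]
0.16997917279753466
```

The tilt is 10.6°, a 30 mm gap, and the lid is still. I hand the job in.

```bash
python3 -c "
from cell import bot
print(bot.close_job())"
```

```text
the job is handed in; nothing more can be done
None
```

I handed the job in with the latch fully aside (about 1.49 rad), the seal released, and the lid held still by its handle at about 30 mm front gap; one mistyped row moved the gripper 30 mm off course during the latch release, with no harm seen.

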